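Close the crate dolly and unhitch its tongue

ROBOT

A 6-joint arm with a two-finger parallel gripper is mounted at the origin on the work surface. World frame = base frame: x ahead of the robot, y to its left, z up, the work surface at z = 0. Lengths are in m, angles in degrees, forces in N, time in s.
With the tool pointing down it reaches from about 0.3 to 0.875 m from the base axis. Payload 4.2 kg.
Tool frame: the origin (TCP) lies midway between the tips of the shut fingers; the grasp point (between the pads) lies 19 mm behind it (robot.hold_point_z is the distance from the TCP to the grasp point, in m); x points along the fingers, y is the direction in which the jaws open and shut, and the axes are right-handed (so a half turn about x gives the same grasp; the last joint's range is limited). The gripper opens to 85 mm and grips with 20 to 120 N. Pads are 22 mm wide; open, the fingers measure 114 mm over their backs; the gripper's body (76 mm by 85 mm) begins 54 mm behind the grasp point. The pads swing forward as they close: fully open they stand 13 mm farther back than shut.
Start: joints at [-66.177, 18.312, 89.639, -0, 72.044, -1.146], TCP at [0.243, -0.521, 0.204] pointing down, gripper open.
Joint ranges: [-177.97, 177.97], [-48.28, 115.42], [12.27, 149.76], [-77.06, 257.06], [2.81, 150.46], [-146.56, 146.56]. Speed limits (degrees/s): [147.25, 147.25, 180, 180, 180, 180].

INTERFACE

Orientations are given as a 3x3 rotation matrix whose columns are the frame's x, y, z axes.
In Python, from cell import robot, eyes gives the robot as it stands.
- The arm moves only by the tool arm_command, never from a script. Its argument "motion" is a list of rows, each a list of 7 numbers: the opening, from 0 (shut) to 1 (fully open), then the shift along the tool's x, y, z in mm, then the turn, a rotation vector about the tool's x, y, z in degrees. In form: [[claw, dx, dy, dz, rx, ry, rz], ...]. A call has 1 to 5 rows; each row shifts and turns the commanded pose from where the row before left it, along the tool's axes as they then stand; what a row does not reach is not made up. A row lasts 1/12 s, in which the tool goes at most 41.7 mm and 7.16 degrees, less where a joint would pass 70% of its speed; a pose out of reach is approached as far as the arm can. A call is refused whole if a number of a shift passes 41.7 or a number of a turn 7.16, either way. A call with a gripper value outside its range is refused whole. The fingers move at their own pace and stop on an object; "newtons" is the grip in N (left out, the last holds). Time passes only in rows, so rows that do not move let the fingers close. It gives the time, the measured TCP pose, the force and the opening at its end, in the units of the state.
- robot.observe(): the state, without advancing time (a new reading comes with each control period).
- eyes.capture(name): name is "scene" or "top" or "wrist"; returns a dict with "img" (400x640x3 uint8, red, green, blue), "z_map" (400x640 float32, m along the optical axis (not along the pixel's ray), 0 where there is no reading), "camera_matrix" (3x3 intrinsics, pixels), "R" (3x3) and "t" (3): a world point X has camera coordinates R X + t; the wrist camera has in their place "tool_from_camera" (4x4, takes a point from camera to tool coordinates, whose origin is the TCP and whose axes are the tool frame's). Camera axes: x right, y down, z forward; pixel columns grow to the right and rows downward; lengths in m; the calibration is good to about 2 mm. A picture is of the moment at which its call begins: read the wrist's pose just before it.
- robot.sign_off(): hands the job in, once; it reports no verdict.
The state is a dict: "clock": time; "joint_pos": joint angles; "joint_vel": joint speeds; "effort": joint torques, N m; "tcp_pos": TCP position; "orientation": TCP orientation; "ft_force": force on the tool from outside, world axes, zero at the start; "ft_torque": the same for the moment, N m; "opening": finger opening in m.
Only numpy, scipy, OpenCV 4.12 (cv2) and the standard library are available. Lean on these libraries where they do the work, as an engineer would, in place of code of your own. Each camera call takes 0.05 s, during which the arm holds its last target.

TASK

Close up the loaded crate dolly and unhitch it: first push the half-open crate lid fully shut. Then pull the coupler's spring latch sideways, towards the robot, until it frees the ball, lift the tongue by the latch's upright grip until the coupler is about 8 cm above where it sat on the ball, and finish there with the program ending while the gripper still holds the tongue raised and still. Leave the lid shut and the other things on the table where they lie.

Things in the scene. Friction and masses are not known exactly. Their poses are not given: they have to be found in the camera images.
- dolly: fixed crate dolly with steel tongue and ball mount. Origin on the table under the tongue's hinge axis. x points away from the robot, across the tongue; -y along the tongue from hinge to ball; +y to the crate; z up. In mm: deck x -110..110, y 40..360; grey crate x -100..100, y 50..350, rim 162 above the table; ball mount's base plate x -50..50, y -295..-185
- lid (a joint): angle of the crate's lid about its hinge, rad: 0 fully shut, growing as it opens (starts half open, 0.4 to 0.85). The hinge is stiff: the lid stays where it is left, and a push of about 1 to 5 N near its free edge moves it; there is no catch
- lid_hinge (a point): on the lid's hinge axis (parallel to the dolly's y, along the crate's far edge, dolly x +100 mm), level with the lid's outer face when shut and half-way along; 171 mm above the table
- lid_press (a point): where to push the lid: on its outer (upper) face, half-way along it, 175 mm from the hinge axis and 29 mm from the free edge, which is the edge nearer the robot and the higher one while open. The lid is a grey plastic plate 206 x 306 x 8 mm with low ribs. z of this point points out of the lid; shut it lies 171 mm above the table
- tongue_hinge (a point): on the tongue's hinge axis, 60 mm above the table; the axis runs along the dolly's x
- tongue (a joint): angle of the tongue, rad: 0 with the coupler down on the ball, growing as the coupler is lifted, stop at 0.60. Free hinge: the tongue falls when let go. About 0.34 lifts the coupler by 80 mm. It takes about 4 to 8 N at the latch grip to lift it
- coupler (a point): centre of the coupler's socket at the tongue's end: coincides with ball when seated, 240 mm from the hinge along the tongue. The coupler is a steel box 71 x 92 mm, its flat top 106 mm above the table when seated
- ball (a point): centre of the steel hitch ball, 50 mm in diameter, 72 mm above the table, hidden in the seated coupler; fixed
- latch (a joint): travel of the latch, m: 0 sprung in (locked under the ball), growing as it is pulled along the dolly's -x (sideways to the tongue, towards the robot); the ball is free from 0.009 on, stop at 0.018. Spring force 5 N at 0, 9.5 N at the stop; it springs in again when let go. Pull before lifting: lifting load jams the bolt
- latch_grip (a point): middle of the latch's upright grip: a dark steel plate standing on the coupler, 10 mm thick along the dolly's x, 44 mm long along y, from 112 to 158 mm above the table when seated (this point: 138 mm, and 20 mm on the robot's side of the tongue's middle line). Pinch it across its thickness from above. It turns with the tongue about the hinge, coming about 40 mm nearer the hinge as it is lifted
- wrench: bystander: loose steel wrench, 170 mm, flat on the table on the robot's side of the tongue; origin under its middle
- hitch_pin: bystander: loose steel pin 87 mm long, lying beyond the tongue
- tape: bystander: roll of tape, 96 mm across, 45 mm high; origin under its centre
- meter: bystander: hand meter, 150 x 75 x 40 mm, lying face up; origin under its centre
- mug: bystander: white mug, 95 mm high; origin under its centre
- carton: bystander: cardboard carton 110 x 150 x 80 mm; origin under its centre
- screwdriver: bystander: screwdriver 200 mm long, lying; origin under its middle

How it is judged:
By the outcome, as a careful person would: the job done as asked, in the order asked, and still so for the second after the job is handed in, while the arm keeps its last pose, push and grip.
It also fails if it takes over 42 s, if anything falls off the work surface, if the arm or the gripper's body presses on something with over 40 N, if the wrist force passes 120 N, or if a joint passes its speed limit or range.

## Working session

There is one attempt and no reset: what is moved stays moved. The work goes in short steps, Python scripts to look and compute and a tool call to move; the robot and the scene stay as the last step left them, time stands still between calls to the robot, and variables do not carry over. Pictures are saved under pics/ and viewed, and the job is handed in when it is done.

Besides the shell and the picture viewer there is one more tool, called after "Call:" in YAML: its name, and indented under it one key for each argument. arm_command: Moves the arm, as the interface text tells. Its arguments: {"type":"object","properties":{"motion":{"type":"array"},"newtons":{"type":"number"}},"required":["motion"]}

```bash
ls; mkdir -p pics
python3 - <<'E'
from cell import robot, eyes
import cv2,numpy as np
s=robot.observe()
for k,v in s.items(): print(k,np.round(v,3).tolist())
for n in("scene","top"):
    c=eyes.capture(n); cv2.imwrite(f"pics/{n}0.png",c["img"][:,:,::-1]); np.savez(f"{n}0.npz",**c)
    print(n,np.round(c["camera_matrix"],1).tolist(),np.round(c["R"],3).tolist(),np.round(c["t"],3).tolist())
E
```

```text
pics
clock 0.0
joint_pos [-66.175, 18.35, 89.706, -0.001, 72.042, -1.145]
joint_vel [0.034, -0.007, 0.012, -0.047, 0.172, -0.004]
effort [-0.001, -41.552, -23.417, -0.0, 0.008, -0.0]
tcp_pos [0.243, -0.521, 0.204]
orientation [[-0.001, 0.422, -0.907], [0.002, -0.907, -0.422], [-1.0, -0.002, -0.0]]
ft_force [-0.003, 0.12, -0.28]
ft_torque [-0.016, 0.051, 0.058]
opening 0.086
scene [[492.7, 0.0, 315.8], [0.0, 492.7, 199.1], [0.0, 0.0, 1.0]] [[0.21, 0.978, -0.014], [0.577, -0.135, -0.806], [-0.789, 0.161, -0.592]] [-0.046, -0.231, 1.801]
top [[378.8, 0.0, 316.3], [0.0, 378.8, 194.8], [0.0, 0.0, 1.0]] [[-0.007, -1.0, 0.015], [-0.997, 0.006, -0.083], [0.083, -0.016, -0.996]] [-0.07, 0.561, 1.246]
```

View pics/scene0.png

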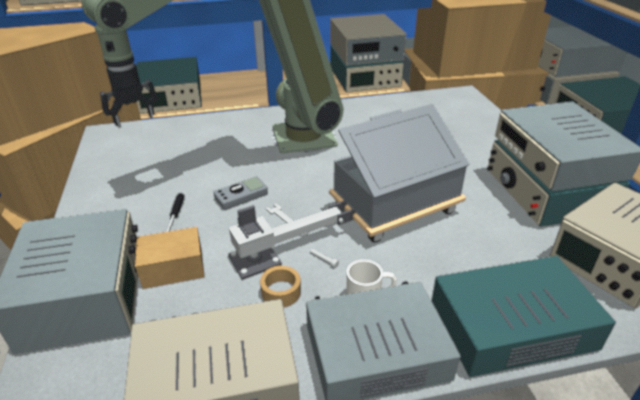

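View pics/top0.png

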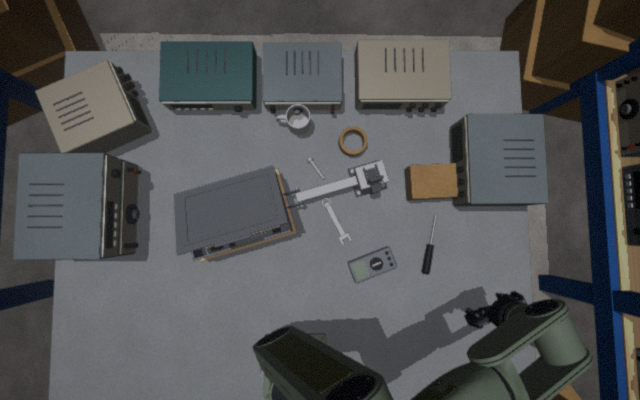

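The top view shows the dolly with the crate/lid at about (235,210), tongue running right to the coupler at (370,180), dark grip on it at about (374,178). Now measuring with depth.

```bash
cat > h.py <<'E'
import numpy as np,cv2
def pts(c):
    K=c["camera_matrix"];z=c["z_map"].astype(float)
    v,u=np.mgrid[:400,:640]
    P=np.stack([(u-K[0,2])/K[0,0]*z,(v-K[1,2])/K[1,1]*z,z],-1)
    X=(P-c["t"])@c["R"]; X[z==0]=np.nan
    return X
E
python3 - <<'E'
from h import *
c=dict(np.load("top0.npz"));X=pts(c);img=c["img"]
for uv in [(100,350),(300,60),(340,280),(200,200),(200,240),(270,180),(230,210),(290,225),(330,190),(365,170),(372,180),(384,165),(376,176),(378,190)]:
    print(uv,np.round(X[uv[1],uv[0]],3),img[uv[1],uv[0]])
cv2.imwrite("pics/topzoom.png",cv2.resize(img[140:270,160:400],None,fx=3.3,fy=3.3,interpolation=cv2.INTER_CUBIC)[:,:,::-1])
H=X[...,2]
np.set_printoptions(linewidth=250)
print((H[158:204:2,346:396:2]*1000).astype(int))
E
```

```text
(100, 350) [ 0.056  0.639 -0.003] [108 111 116]
(300, 60) [ 0.999 -0.023  0.09 ] [88 95 98]
(340, 280) [ 0.275 -0.152 -0.003] [118 121 125]
(200, 200) [nan nan nan] [83 86 90]
(200, 240) [0.421 0.242 0.265] [81 85 88]
(270, 180) [0.59  0.062 0.202] [85 90 95]
(230, 210) [0.503 0.171 0.229] [84 86 91]
(290, 225) [0.46  0.008 0.146] [47 46 47]
(330, 190) [ 0.572 -0.118  0.072] [157 159 164]
(365, 170) [ 0.631 -0.226  0.114] [90 92 96]
(372, 180) [ 0.593 -0.24   0.16 ] [72 72 77]
(384, 165) [ 0.665 -0.308  0.001] [118 119 122]
(376, 176) [ 0.612 -0.261  0.109] [63 63 69]
(378, 190) [ 0.568 -0.266  0.113] [72 74 78]
[[                   1                    0                   -3                    0                    0                   -1                   -2                    0                   -1                    2                    3
                     1                    0                   -1                   -1                    0                   -1                   -1                    5                    2                    1                    0
              
[... 11116 characters left out ...]
                  -2                   -2
                     1                    2                    3]
 [                   7                   -2                    2                   -1                    0                    0                    2                    1                    0                    4                   -1
                    -2                    0                    0                    3                    3                    0                    0                    6                    1                    0                    4
                     0                    0                    1]]<stdin>:8: RuntimeWarning: invalid value encountered in cast
```

View pics/topzoom.png

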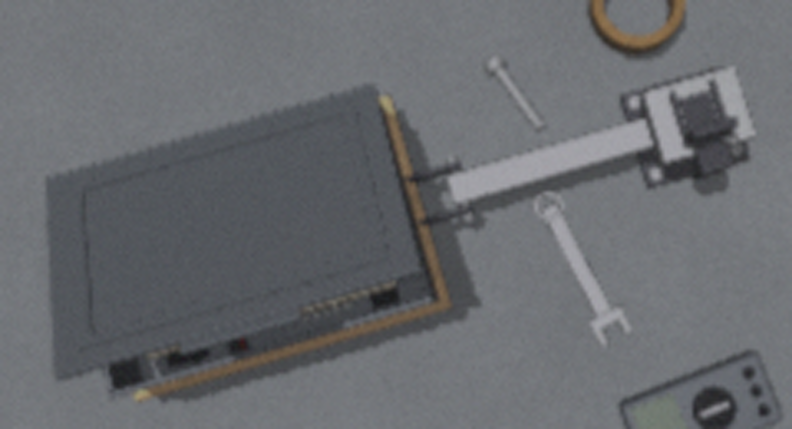

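Run:
```python
from h import *
c=dict(np.load("top0.npz"));X=pts(c);H=X[...,2]
v,u=np.mgrid[:400,:640]
def pca(m):
    P=X[m];P=P[np.isfinite(P).all(1)];q=P.mean(0);w,V=np.linalg.eigh(np.cov((P-q)[:,:2].T));return len(P),q,V[:,1],P
m=(H>.06)&(H<.085)&(u>300)&(u<350)&(v>160)&(v<215)
n,q,d,P=pca(m);d=d*np.sign(d[1]);print("tongue",n,q,d,np.degrees(np.arctan2(-d[0],d[1])))
m=(H>.097)&(H<.122)&(u>345)&(u<395)&(v>155)&(v<200)
n,q,d2,P=pca(m);print("coupler",n,q,d2)
m=(H>.148)&(H<.17)&(u>345)&(u<395)&(v>155)&(v<200)
n,g,d3,P=pca(m);print("grip",n,g,d3,np.degrees(np.arctan2(-d3[0],d3[1])))
ey=d; ex=np.array([d[1],-d[0]])
print("grip in tongue frame ext", [(np.percentile((P[:,:2]-g[:2])@e,[2,98])) for e in (ex,ey)])
# coupler exts relative to tongue centre
C=X[(H>.097)&(H<.122)&(u>345)&(u<395)&(v>155)&(v<200)]
m=(H>.06)&(H<.085)&(u>300)&(u<345)&(v>160)&(v<215);T=X[m];t0=np.median(T,0)
print("tongue mid x-range",np.percentile((T[:,:2]-t0[:2])@ex,[2,50,98]),np.percentile((T[:,:2]-t0[:2])@ey,[1,99]),t0)
print("grip rel t0",(g[:2]-t0[:2])@ex,(g[:2]-t0[:2])@ey,"coup ext",np.percentile((C[:,:2]-t0[:2])@ex,[1,99]),np.percentile((C[:,:2]-t0[:2])@ey,[1,99]))
# lid
m=(H>.168)&(u>170)&(u<300)&(v>160)&(v<255);L=X[m]
for _ in range(5):
    q=L.mean(0);U,S,V=np.linalg.svd(L-q,full_matrices=False);nn=V[2]*np.sign(V[2][2]);r=(L-q)@nn;L=L[abs(r)<.006]
print("lid",len(L),q,nn,"angle",np.arccos(nn[2]),"rms",r.std(), "ndir", nn[:2]/np.linalg.norm(nn[:2]),"ex",ex)
print("lid ext ex,ey",np.percentile((L[:,:2]-q[:2])@ex,[.5,99.5]),np.percentile((L[:,:2]-q[:2])@ey,[.5,99.5]), np.percentile(L[:,2],[.5,99.5]))
```

```text
tongue 496 [ 0.5751651  -0.09925834  0.07485134] [-0.31022313  0.95066377] 18.072677636168198
coupler 662 [ 0.61542416 -0.24701637  0.108816  ] [-0.38346636  0.92355485]
grip 53 [ 0.59968957 -0.25240556  0.15805659] [-0.27280814  0.96206846] 15.831436280733461
grip in tongue frame ext [array([-0.00473299,  0.00493777]), array([-0.02205022,  0.0203057 ])]
tongue mid x-range [-0.01804663  0.00057683  0.0162116 ] [-0.07505936  0.07636211] [ 0.57248671 -0.09154927  0.0752422 ]
grip rel t0 -0.024040569637537895 -0.16135920784849955 coup ext [-0.05862296  0.03076111] [-0.20811974 -0.11758461]
lid 6638 [0.50512008 0.17695353 0.22751496] [0.48731354 0.14035985 0.86187274] angle 0.5318452962823564 rms 0.0018276698090175787 ndir [0.9609345  0.27677586] ex [0.95066377 0.31022313]
lid ext ex,ey [-0.08930552  0.09642625] [-0.15186534  0.15094311] [0.1698452 0.277313 ]
```

Call:
arm_command:
  motion:
    - [0,-25,0,0,-7,0,0]
    - [0,-25,0,0,-7,0,0]
    - [0,-25,0,0,-7,0,0]
    - [0,-25,0,0,-7,0,0]
    - [0,-25,0,0,-7,0,0]
  newtons: 60

```text
clock: 0.52
tcp_pos: [0.2426, -0.5209, 0.3302]
orientation: [[-0.0, 0.869, -0.495], [0.001, -0.495, -0.869], [-1.0, -0.001, -0.001]]
ft_force: [0.3, 0.1, -0.2]
opening: 0.0256
```

Call:
arm_command:
  motion:
    - [0,-7,0,0,-7,0,0]
    - [0,-7,0,0,-7,0,0]
    - [0,0,0,0,-7,0,0]
    - [0,0,0,0,-7,0,0]
    - [0,0,0,0,-7,0,0]

```text
clock: 0.93
tcp_pos: [0.2427, -0.5211, 0.3431]
orientation: [[-0.0, 0.996, 0.093], [0.001, 0.093, -0.996], [-1.0, -0.0, -0.001]]
ft_force: [0.1, 0.4, -0.1]
opening: -0.0002
```

Call:
arm_command:
  motion:
    - [0,0,0,0,-7,0,0]
    - [0,0,0,0,-4.4,0,0]

```text
clock: 1.1
tcp_pos: [0.2427, -0.521, 0.3429]
orientation: [[-0.0, 0.958, 0.287], [0.001, 0.287, -0.958], [-1.0, -0.0, -0.001]]
ft_force: [-1.1, -0.1, -0.5]
opening: -0.0001
```

```bash
cat >> h.py <<'E'
def delta(target,yaw=16.3):
    from cell import robot
    s=robot.observe();R=np.array(s["orientation"]);p=np.array(s["tcp_pos"])
    print("t",s["clock"],"p",np.round(p,4),"F",np.round(s["ft_force"],1),"open",round(s["opening"],4),"j",np.round(s["joint_pos"],1))
    print("tool mm",np.round(R.T@(np.array(target)-p)*1000,1),"y yaw",np.degrees(np.arctan2(R[1,1],R[0,1])),"R",np.round(R,3).tolist())
E
python3 -c "
from h import *
delta([.444,.159,.33])"
```

```text
t 1.1 p [ 0.2427 -0.521   0.3429] F [-1.1 -0.1 -0.5] open -0.0001 j [-66.2  15.5  74.2   0.   90.4 -82.9]
tool mm [  13.5  388.  -593.7] y yaw 16.67514233872675 R [[-0.0, 0.958, 0.287], [0.001, 0.287, -0.958], [-1.0, -0.0, -0.001]]
```

Call:
arm_command:
  motion:
    - [0,0,19.4,-29.7,0,0,0]
    - [0,0,19.4,-29.7,0,0,0]
    - [0,0,19.4,-29.7,0,0,0]
    - [0,0,19.4,-29.7,0,0,0]
    - [0,0,19.4,-29.7,0,0,0]

```text
clock: 1.52
tcp_pos: [0.2939, -0.3497, 0.3429]
orientation: [[-0.0, 0.96, 0.281], [0.001, 0.281, -0.96], [-1.0, -0.0, -0.001]]
ft_force: [1.4, -0.2, -0.6]
opening: -0.0001
```

Call:
arm_command:
  motion:
    - [0,0,19.4,-29.7,0,0,0]
    - [0,0,19.4,-29.7,0,0,0]
    - [0,0,19.4,-29.7,0,0,0]
    - [0,0,19.4,-29.7,0,0,0]
    - [0,0,19.4,-29.7,0,0,0]

```text
clock: 1.93
tcp_pos: [0.345, -0.1799, 0.3432]
orientation: [[-0.0, 0.96, 0.281], [0.0, 0.281, -0.96], [-1.0, -0.0, -0.0]]
ft_force: [0.4, -0.3, -0.9]
opening: 0.0
```

Call:
arm_command:
  motion:
    - [0,0,19.4,-29.7,0,0,0]
    - [0,0,19.4,-29.7,0,0,0]
    - [0,0,19.4,-29.7,0,0,0]
    - [0,0,19.4,-29.7,0,0,0]
    - [0,0,19.4,-29.7,0,0,0]

```text
clock: 2.35
tcp_pos: [0.3962, -0.01, 0.3432]
orientation: [[-0.0, 0.959, 0.282], [-0.0, 0.282, -0.959], [-1.0, -0.0, 0.0]]
ft_force: [-0.0, -0.1, 0.6]
opening: 0.0001
```

Call:
arm_command:
  motion:
    - [0,0,19.4,-29.7,0,0,0]
    - [0,0,19.4,-29.7,0,0,0]
    - [0,0,19.4,-29.7,0,0,0]
    - [0,0,19.4,-29.7,0,0,0]
    - [0,0,19.4,-29.7,0,0,0]

```text
clock: 2.77
tcp_pos: [0.4475, 0.1598, 0.3431]
orientation: [[-0.0, 0.959, 0.282], [-0.0, 0.282, -0.959], [-1.0, -0.001, 0.0]]
ft_force: [0.8, -0.0, -0.2]
opening: -0.0001
```

```bash
python3 -c "
from h import *
from cell import eyes
delta([.444,.159,.26])
c=eyes.capture('scene');cv2.imwrite('pics/s1.png',c['img'][:,:,::-1])
"
```

```text
t 2.7667 p [0.4475 0.1598 0.3431] F [ 0.8 -0.  -0.2] open -0.0001 j [18.3  5.8 86.4 -0.  87.9  1.9]
tool mm [83.1 -3.5 -0.2] y yaw 16.398863737531254 R [[-0.0, 0.959, 0.282], [-0.0, 0.282, -0.959], [-1.0, -0.001, 0.0]]
```

View pics/s1.png

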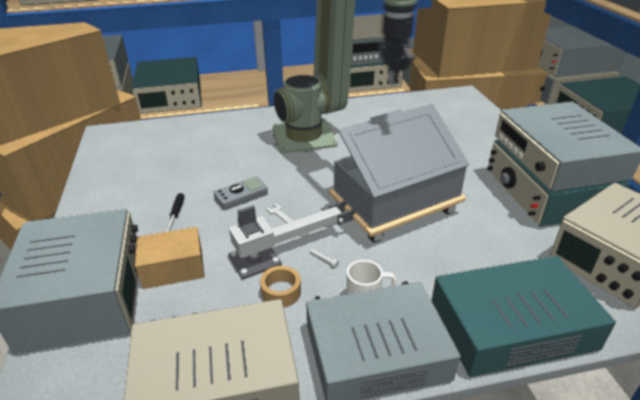

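The gripper (about (398,60)) hangs above the lid's upper part. Descend to near contact, then push along the arc.

Call:
arm_command:
  motion:
    - [0,20,-1,0,0,0,0]
    - [0,20,-1,0,0,0,0]
    - [0,18,-1,0,0,0,0]
    - [0,10,0,0,0,0,0]
    - [0,8,0,0,0,0,0]

```text
clock: 3.23
tcp_pos: [0.4442, 0.1569, 0.2661]
orientation: [[-0.002, 0.959, 0.282], [-0.001, 0.282, -0.959], [-1.0, -0.002, 0.0]]
ft_force: [1.0, -0.9, -0.1]
opening: -0.0003
```

Call:
arm_command:
  motion:
    - [0,5,-2,0,0,0,0]
    - [0,5,-2,0,0,0,0]
    - [0,5,-2,0,0,0,0]
    - [0,5,-2,0,0,0,0]
    - [0,5,-2,0,0,0,0]

```text
clock: 3.65
tcp_pos: [0.4352, 0.1543, 0.2425]
orientation: [[0.001, 0.959, 0.282], [0.0, 0.282, -0.959], [-1.0, 0.001, 0.0]]
ft_force: [0.2, -1.2, 1.6]
opening: -0.0
```

Call:
arm_command:
  motion:
    - [0,5,-2,0,0,0,0]
    - [0,5,-1,0,0,0,0]
    - [0,5,-2,0,0,0,0]
    - [0,5,-1,0,0,0,0]
    - [0,5,-1,0,0,0,0]

```text
clock: 4.07
tcp_pos: [0.4283, 0.1523, 0.2169]
orientation: [[0.0, 0.959, 0.282], [-0.0, 0.282, -0.959], [-1.0, 0.0, 0.0]]
ft_force: [0.2, -0.9, 1.2]
opening: -0.0003
```

Call:
arm_command:
  motion:
    - [0,5,-1,0,0,0,0]
    - [0,5,-1,0,0,0,0]
    - [0,5,-1,0,0,0,0]
    - [0,5,0,0,0,0,0]
    - [0,5,0,0,0,0,0]

```text
clock: 4.48
tcp_pos: [0.4255, 0.1515, 0.1919]
orientation: [[-0.0, 0.959, 0.282], [-0.0, 0.282, -0.959], [-1.0, -0.0, 0.0]]
ft_force: [-0.8, 0.2, 0.9]
opening: 0.0002
```

```bash
python3 -c "
from h import *
delta([.4206,.1523,.171])"
```

```text
t 4.4833 p [0.4255 0.1515 0.1919] F [-0.8  0.2  0.9] open 0.0002 j [ 18.1   7.7 105.8  -0.   66.5   1.8]
tool mm [20.9 -4.5 -2.1] y yaw 16.370056648275625 R [[-0.0, 0.959, 0.282], [-0.0, 0.282, -0.959], [-1.0, -0.0, 0.0]]
```

Call:
arm_command:
  motion:
    - [0,5,-1,0,0,0,0]
    - [0,5,0,0,0,0,0]
    - [0,4,0,0,0,0,0]
    - [0,3,0,0,0,0,0]
    - [0,2,0,0,0,0,0]

```text
clock: 4.9
tcp_pos: [0.4244, 0.1512, 0.1729]
orientation: [[-0.0, 0.959, 0.282], [-0.0, 0.282, -0.959], [-1.0, -0.0, 0.0]]
ft_force: [-0.3, 0.2, 1.0]
opening: 0.0002
```

Call:
arm_command:
  motion:
    - [0,1,0,0,0,0,0]
    - [0,1,0,0,0,0,0]

```text
clock: 5.07
tcp_pos: [0.4246, 0.1513, 0.1713]
orientation: [[0.0, 0.959, 0.282], [-0.0, 0.282, -0.959], [-1.0, 0.0, 0.0]]
ft_force: [0.3, -0.3, 1.2]
opening: -0.0002
```

Call:
arm_command:
  motion:
    - [0,1,0,0,0,0,0]
    - [0,0,0,0,0,0,0]

```text
clock: 5.23
tcp_pos: [0.4247, 0.1513, 0.1704]
orientation: [[0.0, 0.959, 0.282], [-0.0, 0.282, -0.959], [-1.0, 0.0, 0.0]]
ft_force: [-0.7, -0.0, 0.3]
opening: 0.0001
```

Call:
arm_command:
  motion:
    - [0,1,0,0,0,0,0]
    - [0,0,0,0,0,0,0]

```text
clock: 5.4
tcp_pos: [0.4247, 0.1513, 0.1694]
orientation: [[0.0, 0.959, 0.282], [0.0, 0.282, -0.959], [-1.0, 0.0, 0.0]]
ft_force: [0.1, -0.8, 1.1]
opening: 0.0
```

Call:
arm_command:
  motion:
    - [0,1,0,0,0,0,0]
    - [0,0,0,0,0,0,0]

```text
clock: 5.57
tcp_pos: [0.4246, 0.1512, 0.1683]
orientation: [[0.0, 0.959, 0.282], [-0.0, 0.282, -0.959], [-1.0, 0.0, 0.0]]
ft_force: [0.8, -0.5, 0.9]
opening: 0.0001
```

Call:
arm_command:
  motion:
    - [0,1,0,0,0,0,0]
    - [0,0,0,0,0,0,0]

```text
clock: 5.73
tcp_pos: [0.4245, 0.1512, 0.1673]
orientation: [[-0.0, 0.959, 0.282], [-0.0, 0.282, -0.959], [-1.0, -0.0, 0.0]]
ft_force: [-0.2, -0.8, 1.2]
opening: 0.0001
```

```bash
python3 -c "
from h import *
from cell import eyes
delta([.42,.15,.26])
c=eyes.capture('scene');cv2.imwrite('pics/s2.png',cv2.resize(c['img'][80:260,200:500],None,fx=2.6,fy=2.6)[:,:,::-1])
X=pts(c)
for v,u in [(160,380),(170,400),(150,420),(180,380),(165,430)]: print(np.round(X[v,u],3))
"
```

```text
t 5.7333 p [0.4245 0.1512 0.1673] F [-0.2 -0.8  1.2] open 0.0001 j [ 18.1   8.8 108.3  -0.   62.9   1.8]
tool mm [-92.7  -4.7  -0.1] y yaw 16.370365059714224 R [[-0.0, 0.959, 0.282], [-0.0, 0.282, -0.959], [-1.0, -0.0, 0.0]]
[0.506 0.115 0.186]
[0.553 0.155 0.178]
[0.479 0.239 0.184]
[0.582 0.091 0.175]
[0.542 0.243 0.174]
```

View pics/s2.png

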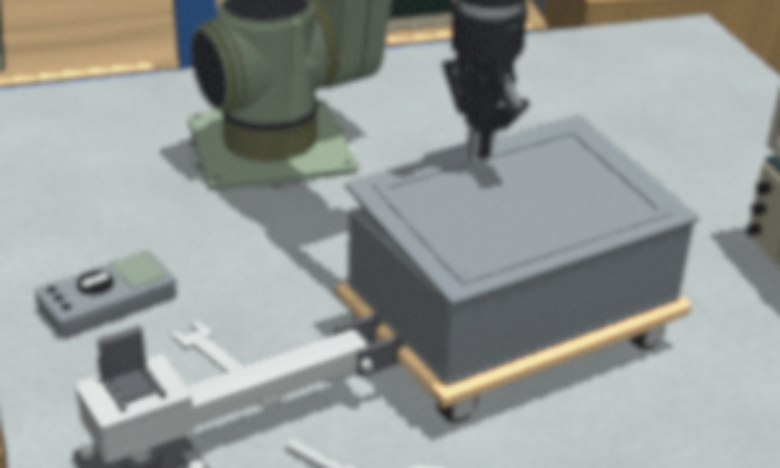

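```bash
cat >> h.py <<'E'
def lid(c,u0,u1,v0,v1,lo=.15):
    X=pts(c);L=X[v0:v1,u0:u1].reshape(-1,3);L=L[np.isfinite(L).all(1)&(L[:,2]>lo)]
    for _ in range(6):
        q=L.mean(0);n=np.linalg.svd(L-q,full_matrices=False)[2][2];n*=np.sign(n[2]);r=(L-q)@n;L=L[abs(r)<max(.004,2.5*r.std()) ]
    f=lambda x,y:q[2]-(n[0]*(x-q[0])+n[1]*(y-q[1]))/n[2]
    print("lid n",np.round(n,4),"tilt along ex",np.arctan2(n[:2]@[.96,.281],n[2]),"z at press",f(.421,.152),"z at hinge",f(.5886,.2015),"N",len(L),"sd",r.std())
E
python3 -c "
from h import *
from cell import eyes
c=eyes.capture('scene');lid(c,360,440,145,185)
c=eyes.capture('top');cv2.imwrite('pics/t2.png',cv2.resize(c['img'][120:280,150:400],None,fx=3,fy=3)[:,:,::-1]);lid(c,180,290,180,215)
c=eyes.capture('top');lid(dict(np.load('top0.npz')),180,290,180,215)
"
```

```text
lid n [0.1167 0.0363 0.9925] tilt along ex 0.12253846821180356 z at press 0.1931788101003686 z at hinge 0.17166172253325807 N 2982 sd 0.0016711959302558542
lid n [0.1174 0.034  0.9925] tilt along ex 0.12261006397943608 z at press 0.19435467723074126 z at hinge 0.17282592376116512 N 3241 sd 0.0020725798750911933
lid n [0.4878 0.1401 0.8616] tilt along ex 0.5324284682445551 z at press 0.27914675980718434 z at hinge 0.1762132034947369 N 3220 sd 0.0016010327372149877
```

View pics/t2.png

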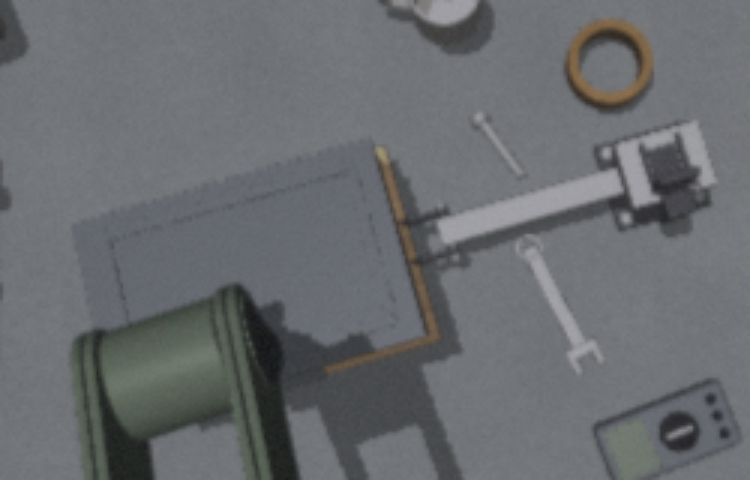

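```bash
python3 -c "
from h import *
from cell import eyes,robot
s=robot.observe();p=np.array(s['tcp_pos'])
c=eyes.capture('scene');im=c['img'][:,:,::-1].copy()
for q in (p,p+[0,0,.026],p+[0,0,.073]):
  x=c['camera_matrix']@(c['R']@q+c['t']);x=x[:2]/x[2];print(x)
print(np.round(pts(c)[128:146:2,380:392:2,2],3)); print(np.round(pts(c)[128:146:2,386],3))
cv2.imwrite('pics/s3.png',cv2.resize(im[80:180,330:480],None,fx=5,fy=5,interpolation=cv2.INTER_CUBIC))
w=eyes.capture('wrist');cv2.imwrite('pics/w3.png',w['img'][:,:,::-1])
"
```

```text
[382.68589159 149.20649475]
[383.3080899  141.14412704]
[384.4689242  126.10218174]
[[0.234 0.241 0.245 0.249 0.253 0.256]
 [0.231 0.235 0.238 0.245 0.249 0.249]
 [0.226 0.229 0.229 0.229 0.229 0.194]
 [0.218 0.221 0.222 0.224 0.223 0.194]
 [0.213 0.215 0.216 0.215 0.213 0.195]
 [0.205   nan 0.211 0.208 0.212 0.195]
 [0.201 0.203 0.205 0.205 0.199 0.193]
 [0.195 0.197 0.192 0.196 0.192 0.193]
 [0.191 0.189 0.191 0.193 0.189 0.191]]
[[0.451 0.146 0.249]
 [0.455 0.145 0.245]
 [0.437 0.152 0.229]
 [0.44  0.152 0.224]
 [0.435 0.154 0.215]
 [0.434 0.155 0.208]
 [0.44  0.153 0.205]
 [0.435 0.155 0.196]
 [0.441 0.154 0.193]]
```

View pics/s3.png

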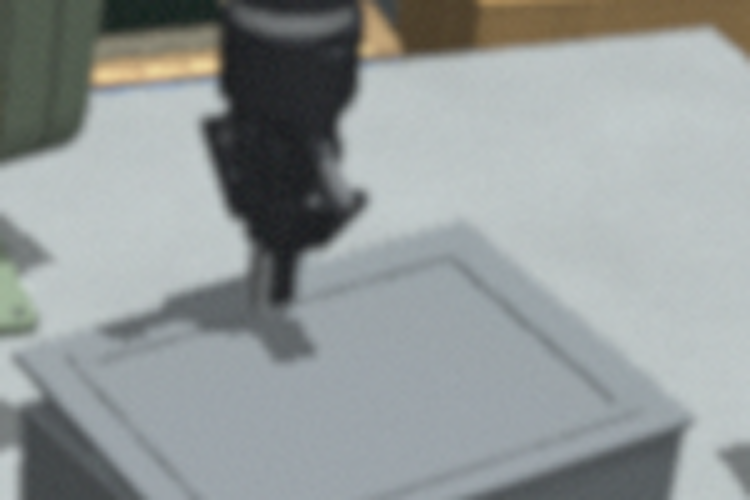

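View pics/w3.png

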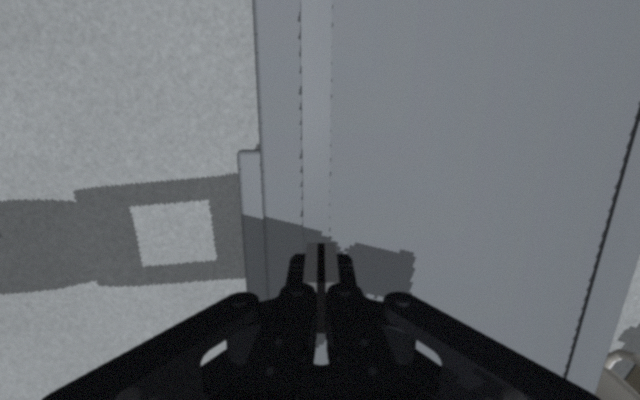

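```bash
python3 -c "
from h import *
c=dict(np.load('scene0.npz'));im=cv2.imread('pics/s1.png')
for q in ([.4475,.1598,.3431],[.4475,.1598,.369],[.4475,.1598,.416]):
  x=c['camera_matrix']@(c['R']@np.array(q)+c['t']);x=x[:2]/x[2];print(x); cv2.circle(im,tuple(int(round(a)) for a in x),0,(0,0,255),-1)
cv2.imwrite('pics/s1z.png',cv2.resize(im[20:100,350:450],None,fx=6,fy=6,interpolation=cv2.INTER_NEAREST))
from cell import eyes
w=eyes.capture('wrist');T=np.linalg.inv(w['tool_from_camera'])
for a in (0,-.019,-.026):
  x=w['camera_matrix']@(T@np.array([a,0,0,1]))[:3];print('w',x[:2]/x[2],x[2],w['z_map'][240:262:4,320])
"
```

```text
[393.23504012  94.18900222]
[394.04349973  84.71183116]
[395.56222846  66.9085274 ]
w [319.1498516  237.05721992] 0.1839653660094189 [0.15488273 0.14993586 0.14614551 0.1427558  0.13849375 0.1356152 ]
w [318.97196844 252.6511959 ] 0.165819124988653 [0.15488273 0.14993586 0.14614551 0.1427558  0.13849375 0.1356152 ]
w [318.89620612 259.29283536] 0.1591336677704761 [0.15488273 0.14993586 0.14614551 0.1427558  0.13849375 0.1356152 ]
```

View pics/s1z.png

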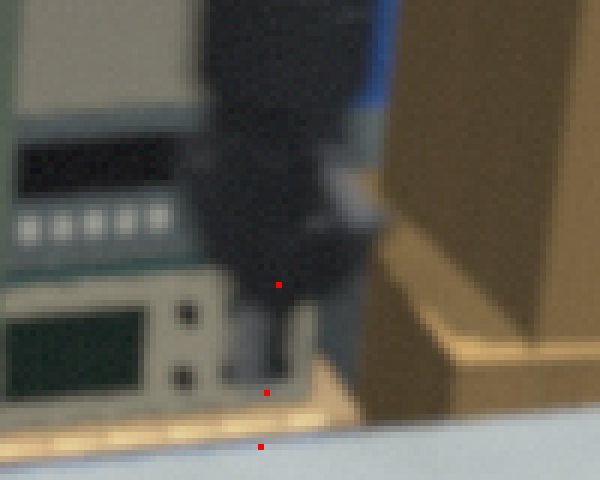

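The fingertips appear ~25 mm above the reported TCP even in free air (picture s1: tip near row 83, projected TCP row 94). I'll compare the wrist camera with the fixed cameras to pin down that offset.

```bash
cat >> h.py <<'E'
def wpts(w,s):
    K=w["camera_matrix"];z=w["z_map"].astype(float);v,u=np.mgrid[:400,:640]
    P=np.stack([(u-K[0,2])/K[0,0]*z,(v-K[1,2])/K[1,1]*z,z],-1);P[z==0]=np.nan
    T=w["tool_from_camera"];Q=P@T[:3,:3].T+T[:3,3]
    return Q,Q@np.array(s["orientation"]).T+np.array(s["tcp_pos"])
E
python3 -c "
from h import *
from cell import eyes,robot
s=robot.observe();w=eyes.capture('wrist');Q,W=wpts(w,s)
for v,u in [(100,450),(150,500),(50,400),(200,500),(60,100),(120,60),(330,100),(380,200)]: print((u,v),'tool',np.round(Q[v,u],3),'world',np.round(W[v,u],3))
L=W[20:220,350:540].reshape(-1,3);L=L[np.isfinite(L).all(1)];q=L.mean(0);n=np.linalg.svd(L-q,full_matrices=False)[2][2];n*=np.sign(n[2]);print(n,q, 'z at press',q[2]-(n[:2]@(np.array([.421,.152])-q[:2]))/n[2])
t=W[40:140,20:220].reshape(-1,3);print('table',np.nanmedian(t[:,2]))
"
```

```text
(450, 100) tool [-0.017  0.058 -0.073] world [0.459 0.238 0.185]
(500, 150) tool [-0.015  0.084 -0.051] world [0.491 0.224 0.183]
(400, 50) tool [-0.021  0.033 -0.093] world [0.43  0.25  0.189]
(500, 200) tool [-0.014  0.089 -0.026] world [0.503 0.201 0.181]
(100, 60) tool [ 0.167 -0.207 -0.107] world [0.196 0.195 0.   ]
(60, 120) tool [ 0.168 -0.258 -0.051] world [ 0.163  0.128 -0.   ]
(100, 330) tool [ 0.167 -0.267  0.197] world [ 0.224 -0.113  0.   ]
(200, 380) tool [-0.097 -0.033 -0.   ] world [0.393 0.142 0.264]
[0.12179415 0.03495636 0.99193963] [0.46082527 0.22825299 0.18595281] z at press 0.19352989644271346
table -0.00023490374708745598
```

```bash
python3 -c "
from h import *
from cell import eyes,robot
s=robot.observe();w=eyes.capture('wrist');Q,W=wpts(w,s)
for u in (310,332):
  for v in range(225,300,6): print((u,v),np.round(Q[v,u]*1000,1),w['img'][v,u])
cv2.imwrite('pics/w4.png',cv2.resize(w['img'][210:330,240:400],None,fx=4.8,fy=4.8)[:,:,::-1])
"
```

```text
(310, 225) [-28.5  -4.  -18.7] [120 125 132]
(310, 231) [-28.3  -4.  -15.7] [67 71 75]
(310, 237) [-28.1  -4.1 -12.6] [73 74 80]
(310, 243) [-30.1  -4.  -10.5] [63 63 67]
(310, 249) [-37.   -3.8 -10.9] [60 61 60]
(310, 255) [-43.4  -3.6 -11.2] [61 63 65]
(310, 261) [-47.9  -3.5 -10.8] [57 59 60]
(310, 267) [-53.6  -3.3 -11.2] [62 63 65]
(310, 273) [-56.5  -3.2 -10.3] [60 65 64]
(310, 279) [-61.2  -3.1 -10.5] [57 59 63]
(310, 285) [-66.9  -2.9 -11.5] [59 61 62]
(310, 291) [-71.3  -2.8 -11.9] [15  7 16]
(310, 297) [-74.6  -2.6 -11.9] [ 4 12 15]
(332, 225) [-25.1   6.2 -17.3] [123 126 131]
(332, 231) [-25.3   6.2 -14.4] [120 126 131]
(332, 237) [-25.9   6.2 -11.6] [112 117 121]
(332, 243) [-31.    6.  -10.9] [62 63 64]
(332, 249) [-37.6   5.8 -11.1] [61 61 64]
(332, 255) [-42.9   5.6 -10.9] [60 61 65]
(332, 261) [-48.1   5.5 -10.9] [60 60 62]
(332, 267) [-53.1   5.3 -11. ] [64 63 66]
(332, 273) [-57.4   5.2 -10.8] [60 60 61]
(332, 279) [-61.9   5.  -10.9] [57 57 63]
(332, 285) [-67.1   4.8 -11.6] [47 51 48]
(332, 291) [-71.3   4.7 -12. ] [17 16 17]
(332, 297) [-74.1   4.6 -11.5] [4 1 6]
```

View pics/w4.png

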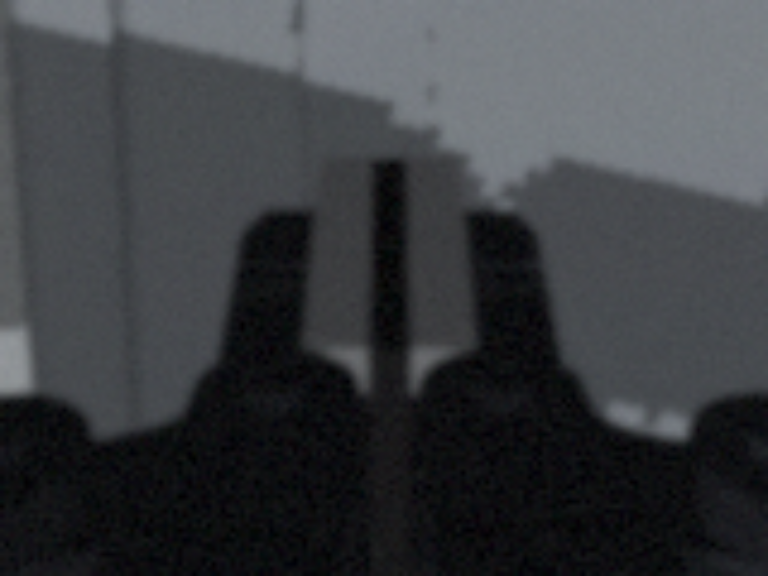

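Both cameras agree: the real fingertips sit about 26 mm behind the reported TCP (tips at tool x = -26 mm). The lid is still open 0.12 rad, about 22 mm at the press point. I'll offset by 26 mm from here on and keep pushing.

Call:
arm_command:
  motion:
    - [0,5,0,0,0,0,0]
    - [0,5,0,0,0,0,0]
    - [0,4,0,0,0,0,0]
    - [0,2,0,0,0,0,0]
    - [0,0,0,0,0,0,0]

```text
clock: 6.6
tcp_pos: [0.4242, 0.1511, 0.1506]
orientation: [[-0.001, 0.959, 0.282], [-0.001, 0.282, -0.959], [-1.0, -0.001, 0.0]]
ft_force: [-0.6, -0.7, -0.6]
opening: 0.0001
```

Call:
arm_command:
  motion:
    - [0,2,0,0,0,0,0]
    - [0,1,0,0,0,0,0]
    - [0,1,0,0,0,0,0]

```text
clock: 6.85
tcp_pos: [0.4246, 0.1512, 0.1474]
orientation: [[0.0, 0.959, 0.282], [-0.0, 0.282, -0.959], [-1.0, 0.0, 0.0]]
ft_force: [-0.2, -0.2, 1.5]
opening: 0.0001
```

Call:
arm_command:
  motion:
    - [0,1,0,0,0,0,0]
    - [0,0,0,0,0,0,0]

```text
clock: 7.02
tcp_pos: [0.4246, 0.1512, 0.1463]
orientation: [[0.0, 0.959, 0.282], [-0.0, 0.282, -0.959], [-1.0, 0.0, 0.0]]
ft_force: [0.9, 0.6, 0.0]
opening: 0.0001
```

Call:
arm_command:
  motion:
    - [0,1,0,0,0,0,0]
    - [0,0,0,0,0,0,0]

```text
clock: 7.18
tcp_pos: [0.4247, 0.1513, 0.1453]
orientation: [[0.0, 0.959, 0.282], [-0.0, 0.282, -0.959], [-1.0, 0.0, 0.0]]
ft_force: [0.5, -0.3, -0.2]
opening: -0.0001
```

Call:
arm_command:
  motion:
    - [0,1,0,0,0,0,0]
    - [0,0,0,0,0,0,0]

```text
clock: 7.35
tcp_pos: [0.4247, 0.1513, 0.1443]
orientation: [[0.0, 0.959, 0.282], [-0.0, 0.282, -0.959], [-1.0, 0.0, 0.0]]
ft_force: [0.2, -0.1, 0.6]
opening: -0.0002
```

Call:
arm_command:
  motion:
    - [0,1,0,0,0,0,0]
    - [0,0,0,0,0,0,0]

```text
clock: 7.52
tcp_pos: [0.4247, 0.1513, 0.1441]
orientation: [[0.001, 0.959, 0.282], [0.0, 0.282, -0.959], [-1.0, 0.001, 0.0]]
ft_force: [-2.6, 0.1, 6.3]
opening: -0.0003
```

```bash
python3 -c "
from h import *
from cell import eyes
delta([.42,.15,.26])
c=eyes.capture('scene');lid(c,360,440,145,185)
"
```

```text
t 7.5167 p [0.4247 0.1513 0.1441] F [-2.6  0.1  6.3] open -0.0003 j [ 18.1  10.1 110.4  -0.   59.4   1.8]
tool mm [-1.159e+02 -4.800e+00 -1.000e-01] y yaw 16.370371917187033 R [[0.001, 0.959, 0.282], [0.0, 0.282, -0.959], [-1.0, 0.001, 0.0]]
lid n [-3.7e-03  2.0e-04  1.0e+00] tilt along ex -0.0034577265476335366 z at press 0.1704820397478991 z at hinge 0.17108562258919696 N 2942 sd 0.0015391558480174286
```

Hard stop at 6 N, lid plane level at 171 mm: shut. One more firm mm, then retreat up.

Call:
arm_command:
  motion:
    - [0,1,0,0,0,0,0]
    - [0,0,0,0,0,0,0]
    - [0,-10,0,0,0,0,0]
    - [0,-30,0,0,0,0,0]
    - [0,-30,0,0,0,0,0]

```text
clock: 7.98
tcp_pos: [0.4236, 0.1509, 0.2122]
orientation: [[-0.003, 0.959, 0.282], [-0.001, 0.282, -0.959], [-1.0, -0.003, 0.0]]
ft_force: [1.0, 0.2, 1.6]
opening: 0.0001
```

```bash
python3 -c "
from h import *
from cell import eyes
c=eyes.capture('scene');lid(c,360,440,145,185)
delta([.5997,-.2524,.25])
"
```

```text
lid n [-2.7e-03  5.0e-04  1.0e+00] tilt along ex -0.0024566787301951243 z at press 0.17064214366160513 z at hinge 0.17107083724975222 N 2953 sd 0.0014915700323150558
t 8.0333 p [0.4277 0.1522 0.2189] F [2.3 0.8 3.8] open 0.0001 j [ 18.1   6.4 103.3  -0.   69.7   1.8]
tool mm [-30.7  51.3 436.7] y yaw 16.371933512988072 R [[0.01, 0.959, 0.282], [0.003, 0.282, -0.959], [-1.0, 0.01, -0.0]]
```

Call:
arm_command:
  motion:
    - [0,-15,0,20,0,0,0]
    - [0,-15,3,33,0,0,0]
    - [0,0,4,33,0,0,0]
    - [0.5,0,4,33,0,0,0]
    - [0.8,0,5,33,0,0,0]

```text
clock: 8.45
tcp_pos: [0.4832, 0.0085, 0.2427]
orientation: [[0.001, 0.959, 0.282], [-0.0, 0.282, -0.959], [-1.0, 0.001, 0.0]]
ft_force: [0.1, 1.0, 0.0]
opening: 0.0238
```

Call:
arm_command:
  motion:
    - [0.8,0,5,33,0,0,0]
    - [0.8,0,5,33,0,0,0]
    - [0.8,0,5,33,0,0,0]
    - [0.8,0,5,33,0,0,0]
    - [0.8,0,4,33,0,0,0]

```text
clock: 8.87
tcp_pos: [0.5529, -0.1433, 0.242]
orientation: [[0.0, 0.96, 0.282], [0.0, 0.282, -0.96], [-1.0, 0.0, 0.0]]
ft_force: [0.4, 0.2, 0.1]
opening: 0.0681
```

Call:
arm_command:
  motion:
    - [0.8,0,4,33,0,0,0]
    - [0.8,0,4,33,0,0,0]
    - [0.8,0,3,23,0,0,0]
    - [0.8,0,0,0,0,0,0]

```text
clock: 9.2
tcp_pos: [0.5893, -0.2283, 0.2409]
orientation: [[0.0, 0.96, 0.278], [-0.002, 0.278, -0.96], [-1.0, -0.0, 0.002]]
ft_force: [-0.0, -0.2, -0.2]
opening: 0.0682
```

```bash
python3 -c "
from h import *
from cell import eyes,robot
delta([.5997,-.2524,.25])
s=robot.observe();w=eyes.capture('wrist');np.savez('w5.npz',**w);Q,W=wpts(w,s)
cv2.imwrite('pics/w5.png',w['img'][:,:,::-1])
m=(W[...,2]>.148)&(W[...,2]<.168)&(abs(W[...,0]-.6)<.06)&(abs(W[...,1]+.25)<.06)
P=W[m];q=P.mean(0);V=np.linalg.eigh(np.cov((P-q)[:,:2].T))[1][:,1];print(len(P),q,V,np.degrees(np.arctan2(-V[0]*np.sign(V[1]),abs(V[1]))))
print('tool',Q[m].mean(0),'ranges',[np.percentile(Q[m][:,k],[2,98]) for k in range(3)])
v,u=np.where(m);print(u.min(),u.max(),v.min(),v.max())
"
```

```text
t 9.2 p [ 0.5893 -0.2283  0.2409] F [-0.  -0.2 -0.2] open 0.0682 j [-22.2  22.5  78.1  -0.1  79.4 -38.3]
tool mm [-9.   3.3 26.1] y yaw 16.157582480848355 R [[0.0, 0.96, 0.278], [-0.002, 0.278, -0.96], [-1.0, -0.0, 0.002]]
648 [ 0.59858612 -0.25149534  0.15708888] [-0.26739602  0.96358672] 15.509373227023417
tool [0.08388218 0.00251132 0.02471729] ranges [array([0.08204492, 0.09039016]), array([-0.00223261,  0.00757619]), array([0.00518921, 0.04726738])]
317 329 197 249
```

View pics/w5.png

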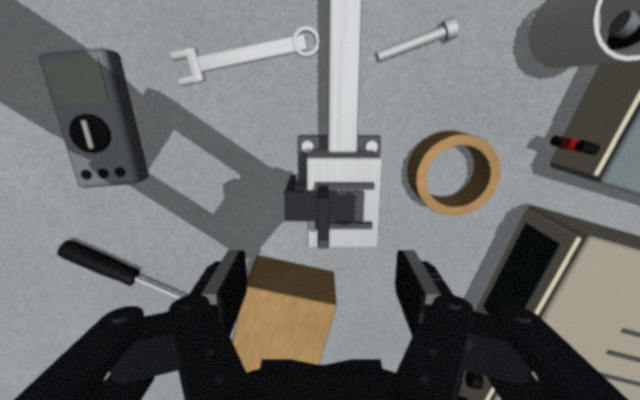

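Picture: grip plate at (323,223), tape right, wrench top, carton between the fingers below. The grip is 2.5 mm in y and 26 mm in z from the tool axis; consistent with the top view. Centre and descend.

Call:
arm_command:
  motion:
    - [0.8,0,2.5,26,0,0,0]
    - [0.8,30,0,0,0,0,0]
    - [0.8,30,0,0,0,0,0]
    - [0.8,25,0,0,0,0,0]
    - [0.8,15,0,0,0,0,0]

```text
clock: 9.67
tcp_pos: [0.5957, -0.2463, 0.1392]
orientation: [[-0.005, 0.959, 0.283], [0.002, 0.283, -0.959], [-1.0, -0.004, -0.004]]
ft_force: [-0.5, 0.7, -0.0]
opening: 0.068
```

```bash
python3 -c "
from h import *
from cell import eyes,robot
delta([.5987,-.2518,.095])
s=robot.observe();w=eyes.capture('wrist');Q,W=wpts(w,s)
cv2.imwrite('pics/w6.png',w['img'][:,:,::-1])
"
```

```text
t 9.6667 p [ 0.5957 -0.2463  0.1392] F [-0.5  0.7 -0. ] open 0.068 j [-23.5  27.2  85.2   0.   67.9 -39.9]
tool mm [44.1  1.5  6.3] y yaw 16.411584864860526 R [[-0.005, 0.959, 0.283], [0.002, 0.283, -0.959], [-1.0, -0.004, -0.004]]
```

View pics/w6.png

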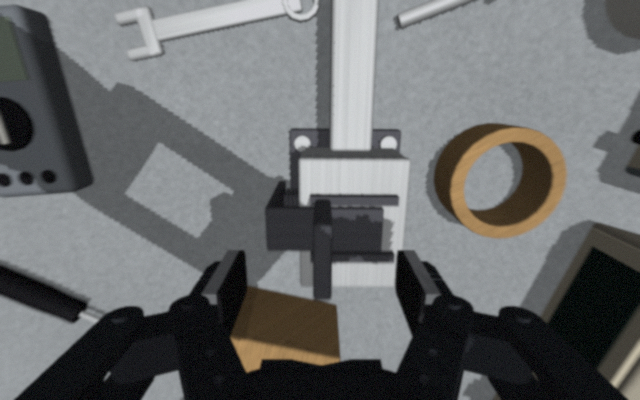

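The grip plate (323,245) is centred between the fingers. Last descent.

Call:
arm_command:
  motion:
    - [0.8,15,1,3,0,0,0]
    - [0.8,15,0,3,0,0,0]
    - [0.8,9,0,0,0,0,0]
    - [0.8,3,0,0,0,0,0]
    - [0.8,0,0,0,0,0,0]

```text
clock: 10.13
tcp_pos: [0.6, -0.2529, 0.1002]
orientation: [[-0.001, 0.959, 0.282], [0.001, 0.282, -0.959], [-1.0, -0.001, -0.001]]
ft_force: [0.1, -0.3, -0.7]
opening: 0.0684
```

Call:
arm_command:
  motion:
    - [0.3,0,0,0,0,0,0]
    - [0.1,0,0,0,0,0,0]
    - [0,0,0,0,0,0,0]
    - [0,0,0,0,0,0,0]
    - [0,0,0,0,0,0,0]
  newtons: 70

```text
clock: 10.55
tcp_pos: [0.5986, -0.2543, 0.1012]
orientation: [[-0.003, 0.959, 0.282], [-0.001, 0.282, -0.959], [-1.0, -0.004, 0.0]]
ft_force: [-1.3, 0.4, 7.3]
opening: 0.0085
```

Call:
arm_command:
  motion:
    - [0,0,0,0,0,0,0]
    - [0,0,0,0,0,0,0]
    - [0,0,0,0,0,0,0]

```text
clock: 10.8
tcp_pos: [0.5988, -0.2542, 0.1012]
orientation: [[-0.002, 0.96, 0.281], [-0.001, 0.281, -0.96], [-1.0, -0.003, 0.0]]
ft_force: [-5.5, -1.3, 3.7]
opening: 0.009
```

```bash
python3 -c "
from h import *
from cell import eyes,robot
delta([.5987,-.2518,.095])
w=eyes.capture('wrist')
cv2.imwrite('pics/w7.png',w['img'][:,:,::-1])
"
```

```text
t 10.8 p [ 0.5988 -0.2542  0.1012] F [-5.5 -1.3  3.7] open 0.009 j [-24.   29.3  87.4  -0.1  63.4 -40.3]
tool mm [ 6.2  0.6 -2.4] y yaw 16.34724866622964 R [[-0.002, 0.96, 0.281], [-0.001, 0.281, -0.96], [-1.0, -0.003, 0.0]]
```

View pics/w7.png

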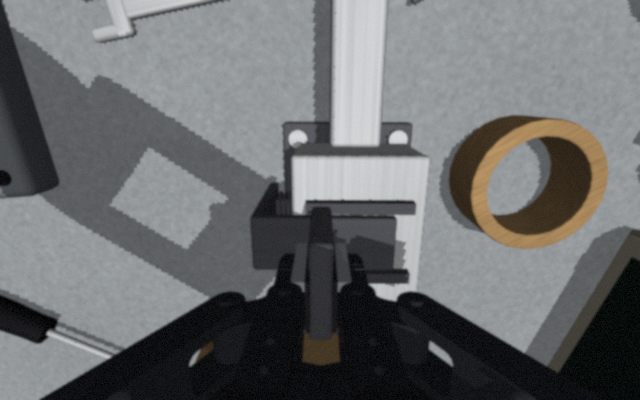

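Grip is pinched (opening 9 mm, matching the 10 mm plate). Pull the latch towards the robot.

Call:
arm_command:
  motion:
    - [0,0,-3,0,0,0,0]
    - [0,0,-3,0,0,0,0]
    - [0,0,-3,0,0,0,0]
    - [0,0,-3,0,0,0,0]
    - [0,0,-2,0,0,0,0]

```text
clock: 11.27
tcp_pos: [0.5894, -0.257, 0.1012]
orientation: [[0.006, 0.96, 0.281], [0.0, 0.281, -0.96], [-1.0, 0.006, 0.001]]
ft_force: [6.2, 3.0, -0.2]
opening: 0.0092
```

Call:
arm_command:
  motion:
    - [0,0,0,0,0,0,0]
    - [0,0,0,0,0,0,0]

```text
clock: 11.43
tcp_pos: [0.5896, -0.257, 0.1012]
orientation: [[0.006, 0.96, 0.281], [0.0, 0.281, -0.96], [-1.0, 0.006, 0.001]]
ft_force: [7.6, 3.0, -0.4]
opening: 0.009
```

```bash
python3 -c "
from h import *
from cell import eyes,robot
delta(np.array([.5988,-.2542,.1012]))
w=eyes.capture('wrist')
cv2.imwrite('pics/w8.png',w['img'][:,:,::-1])
"
```

```text
t 11.4333 p [ 0.5896 -0.257   0.1012] F [ 7.6  3.  -0.4] open 0.009 j [-24.7  28.5  88.9   0.2  62.3 -41.1]
tool mm [ 0.   9.6 -0.1] y yaw 16.33023771610446 R [[0.006, 0.96, 0.281], [0.0, 0.281, -0.96], [-1.0, 0.006, 0.001]]
```

View pics/w8.png

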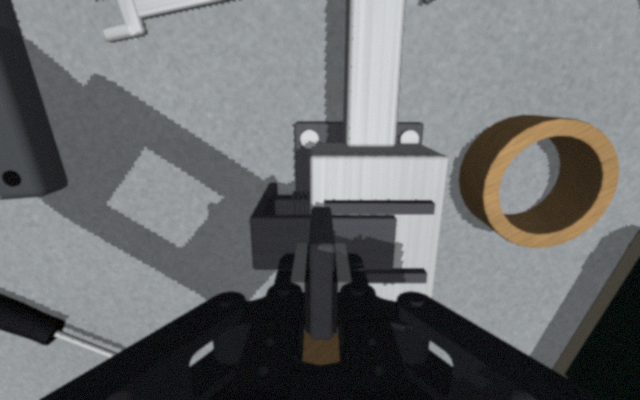

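The latch plate has slid about 10 mm relative to the coupler (coupler moved right in view, latch fixed to gripper), pull about 8 N. Pull 4 mm more for margin, then begin the lift.

Call:
arm_command:
  motion:
    - [0,0,-2,0,0,0,0]
    - [0,0,-2,0,0,0,0]
    - [0,0,0,0,0,0,0]

```text
clock: 11.73
tcp_pos: [0.586, -0.258, 0.1012]
orientation: [[0.007, 0.96, 0.281], [0.001, 0.281, -0.96], [-1.0, 0.007, 0.001]]
ft_force: [7.2, 3.2, -0.6]
opening: 0.0092
```

```bash
python3 -c "
from h import *
delta(np.array([.5988,-.2542,.1012]))
# lift arc: grasp point ry=-240,rz = .1012+.045-.06 ; tool x down, z = -dolly y... 
# pivot is at 45mm behind TCP; want TCP path, tool turned with tongue
rz=.1012-.06; L=.24  # TCP (reported) itself on rigid arc, lies at height rz rel hinge
import math
for n in (6,):
  pass
r=np.array([L,rz]) # (outward along tool +z, up)
N=24;a=.335;d=a/N
# in tool frame co-rotating: each step translation is constant in own frame
c,s=math.cos(d),math.sin(d)
dp=np.array([c*r[0]-s*r[1]-r[0], s*r[0]+c*r[1]-r[1]])
print('per step out(z)',dp[0]*1000,'up(-x)',dp[1]*1000,'deg',math.degrees(d))
"
```

```text
t 11.7333 p [ 0.586  -0.258   0.1012] F [ 7.2  3.2 -0.6] open 0.0092 j [-24.9  28.2  89.3   0.2  62.1 -41.3]
tool mm [ 0.1 13.4 -0.1] y yaw 16.3270904412016 R [[0.007, 0.96, 0.281], [0.001, 0.281, -0.96], [-1.0, 0.007, 0.001]]
per step out(z) -0.5984444878437967 up(-x) 3.345877680880856 deg 0.7997535890367742
```

Call:
arm_command:
  motion:
    - [0,-1.7,0,-0.3,0,-0.4,0]
    - [0,-3.3,0,-0.6,0,-0.8,0]
    - [0,-3.3,0,-0.6,0,-0.8,0]

```text
clock: 11.98
tcp_pos: [0.5855, -0.2569, 0.1086]
orientation: [[0.016, 0.96, 0.281], [-0.034, 0.281, -0.959], [-0.999, 0.006, 0.037]]
ft_force: [9.3, -0.4, -3.3]
opening: 0.0087
```

Call:
arm_command:
  motion:
    - [0,-3.3,0,-0.6,0,-0.8,0]
    - [0,-3.3,0,-0.6,0,-0.8,0]
    - [0,-3.3,0,-0.6,0,-0.8,0]

```text
clock: 12.23
tcp_pos: [0.5849, -0.2547, 0.1186]
orientation: [[0.028, 0.96, 0.28], [-0.074, 0.282, -0.957], [-0.997, 0.006, 0.079]]
ft_force: [8.4, 1.0, -3.7]
opening: 0.0088
```

```bash
python3 -c "
from h import *
from cell import eyes
delta(np.array([.586,-.258,.1012]))
c=eyes.capture('scene');cv2.imwrite('pics/s9.png',cv2.resize(c['img'][100:300,180:480],None,fx=2.6,fy=2.6)[:,:,::-1])
"
```

```text
t 12.2333 p [ 0.5849 -0.2547  0.1186] F [ 8.4  1.  -3.7] open 0.0088 j [-22.8  25.8  90.9  -3.8  60.2 -37.3]
tool mm [17.7  0.   2.1] y yaw 16.352958891649834 R [[0.028, 0.96, 0.28], [-0.074, 0.282, -0.957], [-0.997, 0.006, 0.079]]
```

View pics/s9.png

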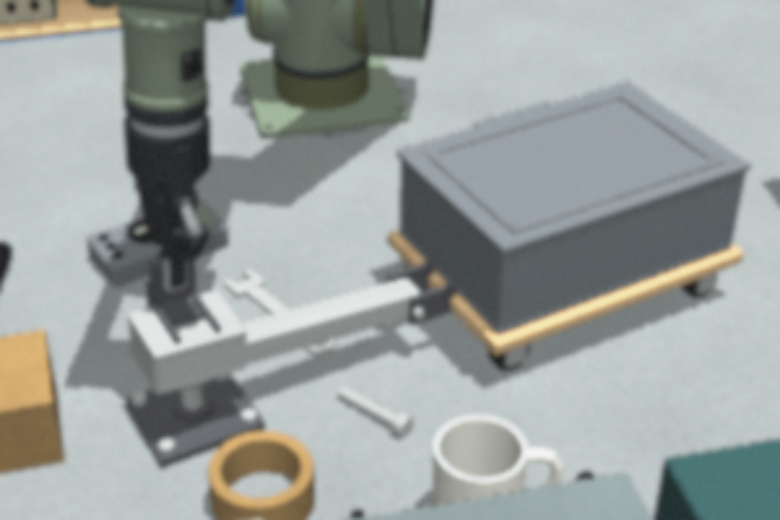

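The coupler has lifted off the ball (ball visible at (192,395)), lid shut. Continue the arc.

Call:
arm_command:
  motion:
    - [0,-3.3,0,-0.6,0,-0.8,0]
    - [0,-3.3,0,-0.6,0,-0.8,0]
    - [0,-3.3,0,-0.6,0,-0.8,0]
    - [0,-3.3,0,-0.6,0,-0.8,0]
    - [0,-3.3,0,-0.6,0,-0.8,0]

```text
clock: 12.7
tcp_pos: [0.5837, -0.2503, 0.1349]
orientation: [[0.048, 0.959, 0.278], [-0.141, 0.282, -0.949], [-0.989, 0.006, 0.149]]
ft_force: [8.3, 0.3, -2.6]
opening: 0.009
```

Call:
arm_command:
  motion:
    - [0,-3.3,0,-0.6,0,-0.8,0]
    - [0,-3.3,0,-0.6,0,-0.8,0]
    - [0,-3.3,0,-0.6,0,-0.8,0]
    - [0,-3.3,0,-0.6,0,-0.8,0]
    - [0,-3.3,0,-0.6,0,-0.8,0]

```text
clock: 13.12
tcp_pos: [0.5822, -0.2447, 0.1509]
orientation: [[0.068, 0.959, 0.274], [-0.207, 0.282, -0.937], [-0.976, 0.007, 0.217]]
ft_force: [8.2, -0.7, -2.5]
opening: 0.0088
```

Call:
arm_command:
  motion:
    - [0,-3.3,0,-0.6,0,-0.8,0]
    - [0,-3.3,0,-0.6,0,-0.8,0]
    - [0,-3.3,0,-0.6,0,-0.8,0]
    - [0,-3.3,0,-0.6,0,-0.8,0]
    - [0,-3.3,0,-0.6,0,-0.8,0]

```text
clock: 13.53
tcp_pos: [0.5803, -0.2381, 0.1664]
orientation: [[0.087, 0.959, 0.269], [-0.271, 0.283, -0.92], [-0.959, 0.007, 0.285]]
ft_force: [8.4, 0.5, -2.6]
opening: 0.0089
```

```bash
python3 -c "
from h import *
from cell import eyes,robot
delta(np.array([.586,-.258,.1012]))
R=np.array(robot.observe()['orientation']);print('tilt',np.arctan2(R[2,2],-R[2,0]))
c=eyes.capture('scene');cv2.imwrite('pics/s10.png',cv2.resize(c['img'][100:300,180:480],None,fx=2.6,fy=2.6)[:,:,::-1])
"
```

```text
t 13.5333 p [ 0.5803 -0.2381  0.1664] F [ 8.4  0.5 -2.6] open 0.0089 j [-15.9  19.9  95.1 -16.5  56.7 -24.1]
tool mm [68.4 -0.6  1.3] y yaw 16.4349419191274 R [[0.087, 0.959, 0.269], [-0.271, 0.283, -0.92], [-0.959, 0.007, 0.285]]
tilt 0.2890002627446258
```

View pics/s10.png

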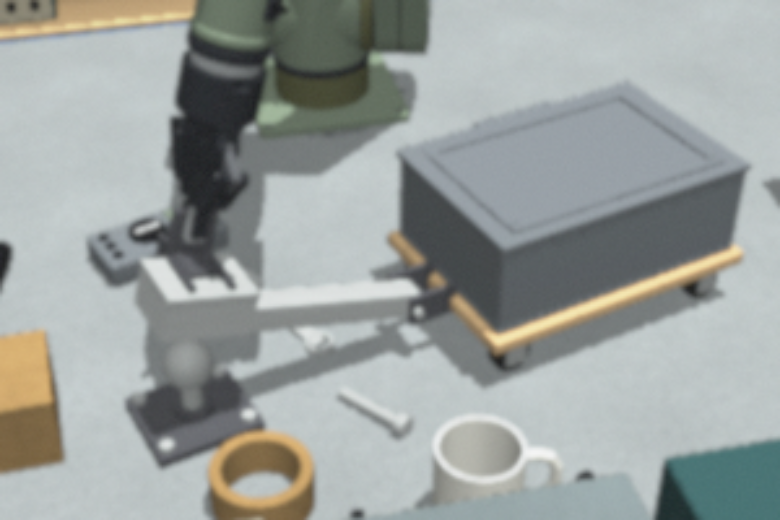

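Ball now clear under the raised coupler (rise about 68 mm at 0.289 rad). About 0.05 rad more.

Call:
arm_command:
  motion:
    - [0,-3.3,0,-0.6,0,-0.8,0]
    - [0,-3.3,0,-0.6,0,-0.8,0]
    - [0,-2.5,0,-0.4,0,-0.6,0]
    - [0,-1.7,0,-0.3,0,-0.4,0]
    - [0,-0.8,0,-0.1,0,-0.2,0]

```text
clock: 14.0
tcp_pos: [0.5789, -0.2328, 0.1771]
orientation: [[0.101, 0.959, 0.265], [-0.316, 0.284, -0.905], [-0.944, 0.007, 0.331]]
ft_force: [9.8, -1.5, -2.2]
opening: 0.0089
```

Call:
arm_command:
  motion:
    - [0,0,0,0,0,0,0]
    - [0,0,0,0,0,0,0]
    - [0,0,0,0,0,0,0]
    - [0,0,0,0,0,0,0]
    - [0,0,0,0,0,0,0]

```text
clock: 14.42
tcp_pos: [0.5789, -0.233, 0.1768]
orientation: [[0.1, 0.959, 0.265], [-0.315, 0.283, -0.906], [-0.944, 0.007, 0.331]]
ft_force: [8.8, -1.1, -1.1]
opening: 0.0089
```

```bash
python3 -c "
from h import *
from cell import eyes,robot
delta(np.array([.586,-.258,.1012]))
s=robot.observe();R=np.array(s['orientation']);print('tilt',np.arctan2(R[2,2],-R[2,0]),s['joint_vel'])
c=eyes.capture('scene');cv2.imwrite('pics/s11.png',c['img'][:,:,::-1]);np.savez('s11.npz',**c);lid(c,360,440,145,185)
t=eyes.capture('top');cv2.imwrite('pics/t11.png',t['img'][:,:,::-1])
# tongue slope: bright pixels on the beam top, scene depth
X=pts(c);g=c['img'].mean(2)
e=np.array([.281,-.960]);h=np.array([.6,.6])
m=(g>150)&(X[...,2]>.06)&(X[...,2]<.2)
m[:, :240]=0;m[:,345:]=0;m[:190]=0;m[240:]=0
P=X[m];al=P[:,:2]@e;print(len(P),al.min(),al.max())
for lo in np.arange(al.min(),al.max(),.02):
  k=(al>=lo)&(al<lo+.02);print(round(lo,3),k.sum(),np.round(np.percentile(P[k,2],[50,90]),4) if k.sum() else '')
"
```

```text
t 14.4167 p [ 0.5789 -0.233   0.1768] F [ 8.8 -1.1 -1.1] open 0.0089 j [-14.   18.8  96.1 -19.8  56.4 -20.7]
tool mm [80.  -0.8 -0.5] y yaw 16.457191387645988 R [[0.1, 0.959, 0.265], [-0.315, 0.283, -0.906], [-0.944, 0.007, 0.331]]
tilt 0.33711728072016284 [-0.0492053   0.03361458 -0.02323749  0.0325783   0.06817042 -0.10031323]
lid n [-2.6e-03  1.0e-04  1.0e+00] tilt along ex -0.0024944864146055445 z at press 0.17062110873484962 z at hinge 0.17105655847092874 N 2957 sd 0.0015203523200611642
915 0.15729726294892996 0.442768962606011
0.157 47 [0.0732 0.0757]
0.177 49 [0.0803 0.0838]
0.197 52 [0.0871 0.09  ]
0.217 57 [0.093  0.0964]
0.237 52 [0.1005 0.1031]
0.257 58 [0.1072 0.1107]
0.277 59 [0.1138 0.117 ]
0.297 67 [0.1208 0.1242]
0.317 42 [0.1275 0.1308]
0.337 77 [0.168  0.1705]
0.357 56 [0.1757 0.1776]
0.377 66 [0.1815 0.1842]
0.397 133 [0.1883 0.1919]
0.417 93 [0.1931 0.1953]
0.437 7 [0.1548 0.1558]
```

View pics/s11.png

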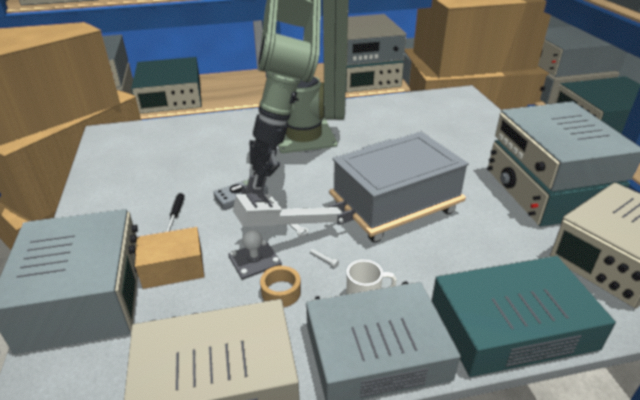

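View pics/t11.png

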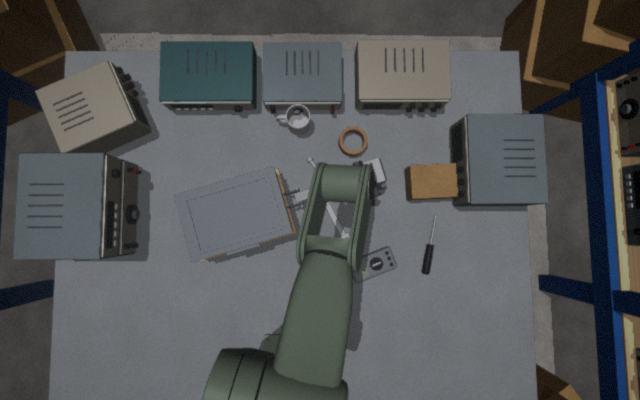

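Tilt reads 0.337 rad from the arm and about 0.33 rad from the beam slope, a rise of 77–79 mm; the arm is still and nothing else has moved. Handing in.

```bash
python3 -c "
from cell import robot
print(robot.sign_off())"
```

```text
the job is handed in; nothing more can be done
None
```

The dolly is unhitched: the lid is shut, and the gripper is holding the tongue still with the coupler about 8 cm above the ball. I handed the job in at about 14.4 s of the 42 s; no verdict comes back.

- **Lid:** I pushed it down with the shut fingers until it hit a hard stop, with about 6 N read there and one further millimetre of push after that. In the last check the lid was level to within 0.003 rad, with its top face about 171 mm above the table.
- **Latch:** I pinched the grip (the opening reads 9 mm for the 10 mm plate) and pulled it about 13 mm towards the robot, against about 8 N. The ball is free from 9 mm on.
- **Lift:** I raised the tongue along its arc while still holding the latch out. The arm's tilt reads 0.337 rad and the camera's beam slope gives about 0.33 rad, so the coupler rose 77–79 mm. The two readings differ slightly.
- **Other things on the table:** the final pictures show them where they lay, except that the arm covers part of the wrench, pin and meter in the top view. I didn't measure their positions.

**Disagreements:**
- **Fingertip position:** the real fingertips sit about 26 mm behind the reported TCP, as seen in both the scene and wrist cameras. Because of this my first push stopped with the lid still 0.12 rad open. I caught it in a check and used the 26 mm offset from then on.
- **Lift force:** the vertical force read only 1–4 N while lifting, below the expected 4–8 N. The pictures show the coupler clear of the ball.

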